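# Hold the amber glass block in the beam of the light bench

### The job

Take the amber glass block by its two frosted narrow edges only, never touching its coloured windows, and slide it straight up out of its slot in the grey holder. Hold it upright and still in the light path of the light bench, midway between lamp and sensor, centred on the beam with a coloured window squarely facing the lamp, and finish while still holding it there. Do not let it knock against the bench, and leave the green and blue blocks, the dish and the jar where they are.

Things in the scene. Friction and masses are not known exactly. Their poses are not given: they have to be found in the camera images.
- amber_center (a point): centre of the amber glass block: upright, 40 mm wide (its x), 12 mm thick (its y), 70 mm tall (its z, up), about 80 g. The narrow sides at x = +-20 mm are white frosted layers 4 mm deep: grip there, jaws closing along its x. The large amber +-y faces are the windows. It starts in any one of the holder's three slots, its lowest 20 mm in the slot, the upper 50 mm free
- amber: the same amber block as a whole (frosted edges and windows), origin at the centre of its underside, same axes
- amber_window: the amber window part of that block, 32 mm wide, 12 mm thick, 70 mm tall, between the frosted edges; origin at the centre of its underside, same axes
- rack: grey plastic slotted holder fixed to the table, 80 mm (x) by 150 mm (y) by 30 mm high, origin at the centre of its underside. Three slots 45 mm apart along its y (one in the middle), each 44 mm long in x, 16 mm wide in y, 20 mm deep; a glass block stands in each, wide direction along the holder's x
- beam_mid (a point): point on the beam midway between lamp and sensor, 100 mm above the table; y is the beam direction (towards the lamp), z up. Lamp and sensor faces are 55 mm away at +y and -y; their barrels, up to 56 mm in diameter, reach 128 mm above the table and end 148 mm out along y. The gap is empty but for the base plate below
- bench: light bench fixed to the table: white base plate 110 mm (x) by 280 mm (y) by 20 mm high with grey lamp at +y and black sensor at -y; a red line across the plate marks the middle. Origin at the centre of its underside, axes as beam_mid, which lies 100 mm above it
- green_center (a point): centre of the green glass block, same size and build as the amber one, standing in another slot; leave it alone
- blue_center (a point): centre of the blue glass block, same size and build, standing in the remaining slot; leave it alone
- dish_center (a point): centre of a clear round dish, 90 mm in diameter, 16 mm high, lying loose on the table; leave it alone
- jar_center (a point): centre of a small closed brown jar, 48 mm in diameter, 60 mm high, standing loose on the table; leave it alone
Not all that is in view belongs to the job. Of the things that look like the amber, the middle-sized one is meant.

How it is judged (in metres and radians):
On the way:
1. the amber block is held by the fingers, clear above the holder and still upright (contact force between the fingers and amber above 1 N and contact force between amber and bench below 0.2 N and contact force between amber and rack below 0.2 N and z of amber_center in the frame of rack above 0.07 m and angle between amber_center's own z axis and vertical below 0.3 rad), for 0.1 s.
At the end, for the whole second after the job is handed in: the fingers hold the amber block in the air, touching neither bench nor holder; its centre within 10 mm sideways and 12 mm in height of the beam and within 15 mm of the midpoint between lamp and sensor; windows square to the beam and block upright within 8 degrees; at rest (contact force between the fingers and amber above 1 N and contact force between amber and bench below 0.2 N and contact force between amber and rack below 0.2 N and x of amber_center in the frame of beam_mid between -0.01 and 0.01 m and y of amber_center in the frame of beam_mid between -0.015 and 0.015 m and z of amber_center in the frame of beam_mid between -0.012 and 0.012 m and angle between the y axis of amber_center and the y axis of beam_mid, either way round below 0.14 rad and angle between amber_center's own z axis and vertical below 0.14 rad and linear speed of amber below 0.02 m/s); the arm keeps its last pose, push and grip.
It fails at once if the robot touches the amber block's windows (contact force between any of the fingers, the arm and amber_window above 0.5 N).
It fails at once if the amber block knocks against the light bench (contact force between amber and bench above 2 N).
It fails at once if the green or blue block is pulled out, tipped or moved (distance of any of green_center, blue_center from where it was at the start of the episode above 0.012 m).
It fails at once if the dish or the jar is moved (distance of any of dish_center, jar_center from where it was at the start of the episode above 0.015 m).
It also fails if it takes over 38 s, if anything falls off the work surface, if the arm or the gripper's body presses on something with over 40 N, if the wrist force passes 120 N, or if a joint passes its speed limit or range.

### The arm

A 7-joint arm with a two-finger parallel gripper is mounted at the origin on the work surface. World frame = base frame: x ahead of the robot, y to its left, z up, the work surface at z = 0. Lengths are in mm, angles in rad, forces in N, time in s.
With the tool pointing down it reaches from about 425 to 1025 mm from the base axis. Payload 9.4 kg.
Tool frame: the origin (TCP) lies midway between the tips of the shut fingers; the grasp point (between the pads) lies 19 mm behind it (pinch_z is the distance from the TCP to the grasp point, in mm); z points along the fingers, y is the line along which they close (so a half turn about z gives the same grasp; the last joint's range is limited). The gripper opens to 85 mm and grips with 20 to 120 N. Pads are 22 mm wide; open, the fingers measure 114 mm over their backs; the gripper's body (76 mm by 85 mm) begins 54 mm behind the grasp point. The pads swing forward as they close: fully open they stand 13 mm farther back than shut.
Start: joints at [-1.395, 0.599, -0.003, 1.599, 0.002, 0.943, -0.08], TCP at [181.34, 701.954, 201.875] pointing down, gripper open.
Joint ranges: [-2.57, 2.57], [-0.35, 1.97], [-1.29, 1.29], [0.11, 2.56], [-1.05, 4.19], [0.11, 1.86], [-2.63, 2.63]. Speed limits (rad/s): [2.22, 2.22, 3.01, 3.01, 3.14, 3.14, 3.14].

### API

Orientations are given as [roll, pitch, yaw] about the fixed x, y, z axes, in that order (R = Rz(yaw) Ry(pitch) Rx(roll)).
In Python, from rig import * gives the robot as it stands.
- The arm moves only by the shell command python3 -m inch 'ROWS' [OPENING] [FORCE]. ROWS is JSON, one flat list of numbers, 6 for each row, row after row: the shift along the tool's x, y, z in m, then the turn, a rotation vector about the tool's x, y, z in rad. A call has 1 to 20 rows; each row shifts and turns the commanded pose from where the row before left it, along the tool's axes as they then stand; what a row does not reach is not made up. A row lasts 1/8 s, in which the tool goes at most 62.5 mm and 10.7 degrees, less where a joint would pass 70% of its speed; a pose out of reach is approached as far as the arm can. A call is refused whole if a number of a shift passes 0.0625 or a number of a turn 0.188, either way. A call with a gripper value outside its range is refused whole. OPENING is the closure in counts, from 0 (fully open) to 255 (shut), set as the call begins (- or left out, the last holds). The fingers move at their own pace and stop on an object; FORCE is the grip in N (left out, the last holds). Time passes only in rows, so rows that do not move let the fingers close. It gives the time, the measured TCP pose, the force, the opening and the grip force at its end, in the units of the state.
- observe(): the state, without advancing time (a new reading comes with each control period).
- camera(name): name is "scene" or "top" or "wrist"; returns (picture, depth): 420x560x3 uint8, red, green, blue; 420x560 float32, mm along the optical axis (not along the pixel's ray), 0 where there is no reading.
- camera_info(name): a dict with "fx", "fy", "cx", "cy" (pixels), "eye" and "attitude" of the camera in the world; the wrist camera has in their place "tool_from_camera" (4x4, takes a point from camera to tool coordinates, whose origin is the TCP and whose axes are the flange's). Camera axes: x right, y up, looking along -z (the intrinsics and any distortion apply to the point x, -y, -z); pixel columns grow to the right and rows downward; lengths in mm; the calibration is good to about 2 mm. A picture is of the moment at which its call begins: read the wrist's pose just before it. camera_info takes no time and is no camera call.
- finish_job(): hands the job in; it is judged then, once.
Trained networks look in the newest picture that a camera, given by its name, has taken for a name from the list of things; names that differ only in an ending like _2 or _b are one class to them, and where a whole thing is asked for, a point or a joint stands for the part that bears it (a point fixed in the world has none). Each returns a list of dicts, best first, with "conf" (0 to 1); they miss things now and then, are a little off and sometimes report something else, mostly with a low value. They report only what shows in the picture. A call takes as long as a camera call. They do not tell look-alikes from the thing itself.
- look_for(target, camera): "xy" ([column, row] in pixels, amid what is visible of it).
- regions_of(target, camera): "pixels" (420x560 bool, what is visible of it) and "xy" ([column, row] in pixels, amid what is visible of it).
The state is a dict: "t": time; "joint_pos": joint angles; "qd": joint speeds; "effort": joint torques, N m; "tool_pos": TCP position; "tool_rot": TCP orientation; "ft_force": force on the tool from outside, world axes, zero at the start; "ft_torque": the same for the moment, N m; "grip_width": finger opening in mm; "grip_force": force on a finger pad.
Only numpy, scipy, OpenCV 4.12 (cv2) and the standard library are available. Lean on these libraries where they do the work, as an engineer would, in place of code of your own. Each camera call takes 0.05 s, during which the arm holds its last target. There are 200 camera calls.

## Working session

There is one attempt and no reset: what is moved stays moved. The work goes in short steps, Python scripts to look and compute and a shell command to move; the robot and the scene stay as the last step left them, time stands still between calls to the robot, and variables do not carry over. Pictures are saved under pics/ and viewed, at most 10 in all, crops included, and the job is handed in when it is done.

```bash
mkdir -p pics; cat > h.py <<'E'
from rig import *
import numpy as np, cv2
from scipy.spatial.transform import Rotation as R
def pose():
    s=observe(); return np.array(s["tool_pos"]),R.from_euler('xyz',s["tool_rot"]).as_matrix(),s
def cloud(name,depth,P=None):
    i=camera_info(name); v,u=np.mgrid[0:420,0:560]
    c=np.stack([(u-i["cx"])/i["fx"]*depth,-(v-i["cy"])/i["fy"]*depth,-depth],-1)
    if name=="wrist":
        T=np.array(i["tool_from_camera"]); c=c@T[:3,:3].T+T[:3,3]; return c@P[1].T+P[0]
    A=np.array(i["attitude"]); A=A if A.shape==(3,3) else R.from_euler('xyz',A).as_matrix()
    return c@A.T+np.array(i["eye"])
E
python3 - <<'E'
from h import *
print(observe()); print(camera_info("top")); print(camera_info("wrist"))
P=pose()
for n in("scene","top"):
    p,d=camera(n); cv2.imwrite(f"pics/{n}.png",p[:,:,::-1]); c=cloud(n,d,P)
    for t in("amber","rack","bench","green_center","blue_center","dish_center","jar_center"):
        for r in regions_of(t,n)[:4]:
            m=r["pixels"]&(d>0); print(n,t,round(r["conf"],2),np.round(r["xy"]),m.sum(),np.round(np.median(c[m],0)) if m.any() else 0, np.round(np.percentile(c[m][:,2],95)) if m.any() else 0)
E
```

```text
{'t': 0.0, 'joint_pos': array([-1.39469984,  0.60014198, -0.00253756,  1.60012519,  0.00178744,
        0.94289639, -0.0797829 ]), 'qd': array([-0.00056585,  0.00137145, -0.00217977,  0.00122348, -0.00038485,
       -0.0009461 , -0.00089124]), 'effort': array([ 1.04280774e-03, -7.76456594e+01,  1.56523447e+00, -2.57999432e+01,
        1.23486275e-02,  9.00349027e-03,  1.04319753e-05]), 'tool_pos': array([181.22282817, 701.45319312, 201.006564  ]), 'tool_rot': array([-3.14002992e+00,  1.36727784e-04,  2.88885979e+00]), 'ft_force': array([-0.58522417, -0.17006507,  0.60093347]), 'ft_torque': array([ 0.01684202,  0.00346203, -0.03769943]), 'grip_force': 0.0, 'grip_width': 84.97789033882424}
{'fx': 442.8343576478793, 'fy': 442.8343576478793, 'cx': 278.5731900077353, 'cy': 208.00301618571928, 'eye': array([509.68996415, -13.68802346, 871.26897996]), 'attitude': array([ 0.13987867, -0.00528257, -1.55683867])}
{'fx': 324.27035081818764, 'fy': 324.27035081818764, 'cx': 281.71642471932796, 'cy': 206.23707625881576, 'tool_from_camera': array([[ 1.82438224e-03,  9.58006810e-01,  2.86739646e-01,
[... 802 characters left out ...]
82.0
scene blue_center 0.52 [373. 201.] 151 [544. 145.  79.] 83.0
scene dish_center 0.58 [324. 306.] 1960 [754. 119.   5.] 17.0
top amber 0.76 [190. 249.] 296 [542. 145.  77.] 81.0
top amber 0.6 [382. 251.] 9102 [ 545. -219.   21.] 127.0
top amber 0.55 [246. 256.] 340 [536.  39.  90.] 93.0
top rack 0.91 [176. 258.] 2599 [526. 181.  29.] 32.0
top bench 0.68 [381. 247.] 9050 [ 545. -219.   21.] 127.0
top green_center 0.73 [166. 260.] 296 [528. 187.  77.] 81.0
top blue_center 0.53 [142. 270.] 350 [510. 228.  71.] 81.0
top blue_center 0.45 [189. 251.] 312 [543. 145.  76.] 81.0
top dish_center 0.88 [212. 148.] 1593 [759. 120.   3.] 16.0
top jar_center 0.72 [341. 140.] 637 [ 759. -125.   58.] 61.0
```

View pics/scene.png

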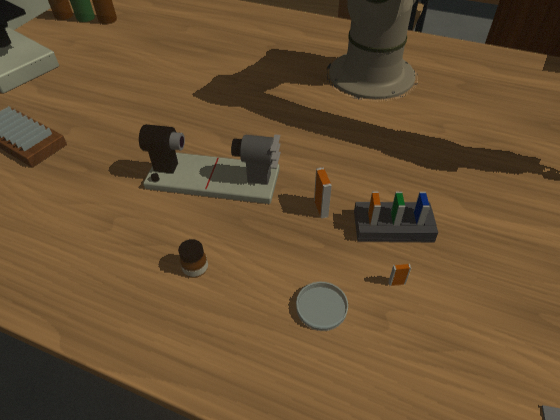

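View pics/top.png

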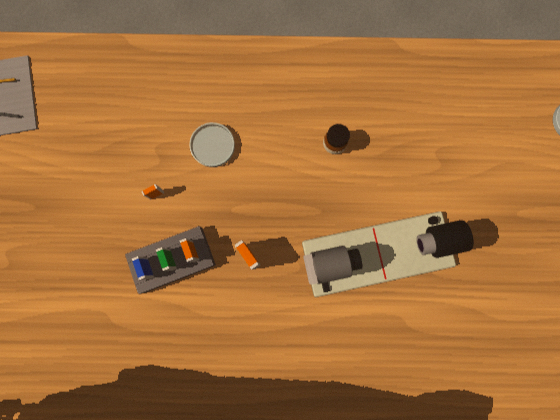

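The scene shows the amber block of the middle size in the holder's slot nearest the bench: scene (374,207), top (188,250). The tall look-alike stands at top (246,255) and the small one at (151,191). The lamp is grey and on the left side of the bench, and the red mid line is at top (379,253).

```bash
cat > m.py <<'E'
from h import *
p,d=camera("top"); c=cloud("top",d)
def reg(t,z0,z1,k=None):
    r=regions_of(t,"top")
    r=r[0] if k is None else min(r,key=lambda q:np.hypot(*(np.array(q["xy"])-k)))
    m=r["pixels"]&(d>0)&(c[...,2]>z0)&(c[...,2]<z1); return c[m]
for t,z0,z1,k in(("rack",26,35,None),("bench",15,26,None),("amber",70,90,(188,250)),("green_center",70,90,(164,260)),("blue_center",70,90,(140,268))):
    q=reg(t,z0,z1,k)[:,:2].astype(np.float32)
    print(t,len(q),cv2.minAreaRect(q),q.mean(0))
# colours: red line
h=cv2.cvtColor(p,cv2.COLOR_RGB2HSV); m=((h[...,0]<6)|(h[...,0]>174))&(h[...,1]>120)&(c[...,2]>15)&(c[...,2]<26)
m[:,:300]=0; q=c[m]; print("red",len(q),q.mean(0),cv2.fitLine(q[:,:2].astype(np.float32),2,0,.01,.01).ravel())
m=(h[...,0]<20)&(h[...,1]>150)&(c[...,2]>72)&(c[...,2]<88); m[:,:170]=0;m[:,210:]=0
q=c[m][:,:2].astype(np.float32);print("ambertop",len(q),cv2.minAreaRect(q),q.mean(0))
E
python3 m.py
```

```text
rack 2332 ((526.76123046875, 189.520263671875), (80.38543701171875, 150.31056213378906), 21.93743133544922) [526.4483  185.35568]
bench 5624 ((544.1492309570312, -209.7182159423828), (109.89659118652344, 279.2462158203125), 12.972333908081055) [ 544.7475 -215.4761]
amber 158 ((543.0158081054688, 146.97938537597656), (38.4497184753418, 11.868804931640625), 23.37598419189453) [542.9095  146.42477]
green_center 159 ((526.6941528320312, 188.32852172851562), (38.99374008178711, 11.304699897766113), 21.873546600341797) [527.1493  187.94652]
blue_center 173 ((509.30621337890625, 230.54641723632812), (38.18064880371094, 12.31134033203125), 21.88113021850586) [509.1632 229.5574]
red 66 [ 547.30215511 -209.8810494    19.64791586] [ 9.7457308e-01  2.2406977e-01  5.4730219e+02 -2.0988104e+02]
ambertop 130 ((544.2138061523438, 147.7094268798828), (32.26953887939453, 12.525665283203125), 20.215641021728516) [544.3427 147.685 ]
```

```bash
python3 -m inch '[-0.0326,-0.0297,0,0,0,0,-0.0326,-0.0297,0,0,0,0,-0.0326,-0.0297,0,0,0,0,-0.0326,-0.0297,0,0,0,0,-0.0326,-0.0297,0,0,0,0,-0.0326,-0.0297,0,0,0,0,-0.0326,-0.0297,0,0,0,0,-0.0326,-0.0297,0,0,0,0,-0.0326,-0.0297,0,0,0,0,-0.0326,-0.0297,0,0,0,0,-0.0326,-0.0297,0,0,0,0,-0.0326,-0.0297,0,0,0,0,-0.0326,-0.0297,0,0,0,0,-0.0326,-0.0297,0,0,0,0,-0.0326,-0.0297,0,0,0,0]' 0
python3 -m inch '[0,0,0,0,0,0.117,0,0,0,0,0,0.117,0,0,0,0,0,0.117,0,0,0,0,0,0.117,0,0,0,0,0,0.117,0,0,0,0,0,0.117,0,0,0,0,0,0.117,0,0,0,0,0,0.117,0,0,0,0,0,0,0,0,0,0,0,0]'
cat > w.py <<'E'
from h import *
import sys
P=pose(); p,d=camera("wrist"); cv2.imwrite(f"pics/{sys.argv[1]}.png",p[:,:,::-1]); c=cloud("wrist",d,P)
print(P[0],P[2]["tool_rot"],P[2]["joint_pos"])
for t in("amber","rack","green_center"):
    for r in regions_of(t,"wrist")[:3]:
        m=r["pixels"]&(d>0); q=c[m]
        if len(q)<20: continue
        top=np.percentile(q[:,2],95); q=q[abs(q[:,2]-top)<5]
        print(t,round(r["conf"],2),np.round(r["xy"]),len(q),round(top),cv2.minAreaRect(q[:,:2].astype(np.float32)))
E
python3 w.py w1
```

```text
t: 2.98
tool_pos: [544.2, 147.1, 202.1]
tool_rot: [3.141, 0.001, 2.889]
ft_force: [0.1, 0.6, 0.5]
grip_width: 85.3
grip_force: 0.0
t: 4.22
tool_pos: [543.4, 148.4, 201.9]
tool_rot: [3.141, 0.0, 1.956]
ft_force: [-0.2, -0.2, 0.4]
grip_width: 85.1
grip_force: 0.0
[543.36496669 148.43936057 201.94825442] [3.14149129e+00 1.37073555e-05 1.95557852e+00] [-0.57784826  0.41642435  0.29339283  1.98754634 -0.1704882   0.76072694
  0.20055087]
amber 0.83 [409. 150.] 325 53 ((656.2848510742188, 227.60818481445312), (9.43661117553711, 29.850351333618164), 30.512853622436523)
amber 0.69 [239. 274.] 862 93 ((536.8568725585938, 39.63921356201172), (52.727867126464844, 16.859111785888672), 36.12580871582031)
amber 0.66 [282. 182.] 553 81 ((543.8547973632812, 147.7794952392578), (39.490623474121094, 11.957250595092773), 22.113155364990234)
rack 0.87 [282. 124.] 8482 32 ((527.1533203125, 189.3364715576172), (80.20884704589844, 149.8006134033203), 21.924306869506836)
green_center 0.83 [283. 143.] 620 81 ((526.9571533203125, 189.29403686523438), (39.56976318359375, 11.825225830078125), 22.220224380493164)
```

View pics/w1.png

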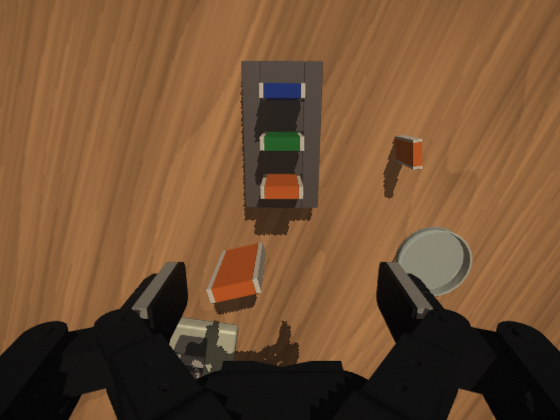

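The middle-sized block's top is measured at (543.9,147.8), z 81, at 22.1°, in agreement with the top view. Its picture position is (282,187). The gripper is aligned, so I descend.

```bash
python3 -m inch '[-0.0007,0,0.0275,0,0,0,0,0,0.0275,0,0,0,0,0,0.0275,0,0,0,0,0,0.0275,0,0,0,0,0,0.0275,0,0,0,0,0,0.0275,0,0,0,0,0,0,0,0,0]' 0
python3 -m inch '[0,0,0,0,0,0,0,0,0,0,0,0,0,0,0,0,0,0,0,0,0,0,0,0,0,0,0,0,0,0,0,0,0,0,0,0,0,0,0,0,0,0,0,0,0,0,0,0]' 255 40
```

```text
t: 5.3
tool_pos: [542.6, 147.2, 35.4]
tool_rot: [-3.138, -0.0, 1.953]
ft_force: [-0.1, -0.7, 0.3]
grip_width: 85.5
grip_force: 0.0
t: 6.3
tool_pos: [544.2, 147.8, 38.1]
tool_rot: [3.14, -0.0, 1.953]
ft_force: [0.1, 0.8, 5.5]
grip_width: 38.8
grip_force: 39.4
```

```bash
python3 -m inch '[0,0,-0.004,0,0,0,0,0,-0.006,0,0,0,0,0,-0.008,0,0,0,0,0,-0.008,0,0,0,0,0,-0.01,0,0,0,0,0,-0.012,0,0,0,0,0,-0.012,0,0,0,0,0,-0.015,0,0,0,0,0,-0.02,0,0,0,0,0,-0.02,0,0,0,0,0,-0.02,0,0,0,0,0,-0.015,0,0,0,0,0,-0.01,0,0,0,0,0,0,0,0,0,0,0,0,0,0,0]'
python3 w.py w2
```

```text
t: 8.18
tool_pos: [543.3, 147.6, 196.4]
tool_rot: [-3.141, 0.0, 1.953]
ft_force: [-0.4, 0.0, -0.3]
grip_width: 38.8
grip_force: 40.3
[543.2942059  147.62267418 196.37541036] [-3.14074659e+00  1.83001987e-05  1.95292239e+00] [-0.57901295  0.42404577  0.29772603  1.99337559 -0.17796908  0.7495753
  0.20682728]
amber 0.86 [281. 254.] 2400 239 ((544.193603515625, 147.75714111328125), (38.62154769897461, 13.32085132598877), 21.727842330932617)
amber 0.63 [414. 150.] 322 53 ((656.1636352539062, 228.07089233398438), (9.482964515686035, 29.018739700317383), 28.637170791625977)
amber 0.54 [284. 261.] 2012 239 ((544.2239379882812, 147.7692413330078), (32.024410247802734, 13.32085132598877), 21.727842330932617)
rack 0.76 [280. 130.] 9248 32 ((527.1879272460938, 189.38504028320312), (80.06733703613281, 150.11846923828125), 21.913558959960938)
rack 0.73 [163. 390.] 452 126 ((501.7030029296875, -80.83566284179688), (41.990840911865234, 20.298107147216797), 65.78717041015625)
green_center 0.82 [284. 140.] 618 81 ((527.181640625, 189.2421875), (39.52015686035156, 11.654743194580078), 22.397830963134766)
```

View pics/w2.png

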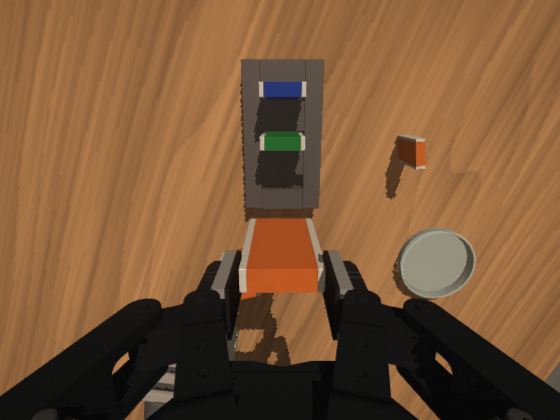

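The block is held upright at its frosted edges, with the block at (281,254) in the picture. The rack slot is empty and the green and blue blocks are in place. Next I go above the bench.

```bash
python3 -m inch '[-0.0166,-0.00665,0,0,0,0,-0.0332,-0.0133,0,0,0,0,-0.0332,-0.0133,0,0,0,0,-0.0332,-0.0133,0,0,0,0,-0.0332,-0.0133,0,0,0,0,-0.0332,-0.0133,0,0,0,0,-0.0332,-0.0133,0,0,0,0,-0.0332,-0.0133,0,0,0,0,-0.0332,-0.0133,0,0,0,0,-0.0332,-0.0133,0,0,0,0,-0.0166,-0.00665,0,0,0,0,0,0,0,0,0,0.04,0,0,0,0,0,0.058,0,0,0,0,0,0.058,0,0,0,0,0,0,0,0,0,0,0,0]'
cat > b.py <<'E'
from h import *
import sys
P=pose(); p,d=camera("wrist"); cv2.imwrite(f"pics/{sys.argv[1]}.png",p[:,:,::-1]); c=cloud("wrist",d,P)
print(P[0],P[2]["tool_rot"],P[2]["joint_pos"])
for r in regions_of("amber","wrist")[:2]:
    q=c[r["pixels"]&(d>0)]; top=np.percentile(q[:,2],95); q=q[abs(q[:,2]-top)<5]; print(round(r["conf"],2),r["xy"],top,cv2.minAreaRect(q[:,:2].astype(np.float32)))
h=cv2.cvtColor(p,cv2.COLOR_RGB2HSV); m=((h[...,0]<6)|(h[...,0]>174))&(h[...,1]>120)&(c[...,2]>15)&(c[...,2]<26)
q=c[m]; print("red",len(q),q.mean(0),cv2.fitLine(q[:,:2].astype(np.float32),2,0,.01,.01).ravel())
E
python3 b.py w3; python3 m.py | grep -E "bench|red"
```

```text
t: 10.38
tool_pos: [544.1, -208.9, 196.8]
tool_rot: [-3.142, -0.0, 1.799]
ft_force: [-0.4, 0.2, -0.5]
grip_width: 38.6
grip_force: 40.3
[ 544.12962816 -208.85774612  196.83267771] [-3.14154539e+00 -4.15490791e-04  1.79888812e+00] [ 0.02219886  0.45230668  0.353023    1.95273447 -0.2185001   0.77336769
  0.72791635]
0.81 [281.3, 254.8] 239.71283513731672 ((544.9853515625, -208.69664001464844), (38.75994110107422, 13.326224327087402), 12.790348052978516)
red 180 [ 544.85657958 -209.85919707   21.0443737 ] [ 9.7379237e-01  2.2743876e-01  5.4485657e+02 -2.0985919e+02]
bench 3968 ((536.3939208984375, -176.0270538330078), (109.91841125488281, 210.09156799316406), 12.936840057373047) [ 538.4538  -182.42111]m.py:9: RuntimeWarning: Mean of empty slice.
  print(t,len(q),cv2.minAreaRect(q),q.mean(0))
  ret = um.true_divide(
Traceback (most recent call last):
  File "m.py", line 8, in <module>
    q=reg(t,z0,z1,k)[:,:2].astype(np.float32)
      ~~~^^^^^^^^^^^
  File "m.py", line 5, in reg
    r=r[0] if k is None else min(r,key=lambda q:np.hypot(*(np.array(q["xy"])-k)))
                             ~~~^^^^^^^^^^^^^^^^^^^^^^^^^^^^^^^^^^^^^^^^^^^^^^^^^
ValueError: min() iterable argument is empty
```

View pics/w3.png

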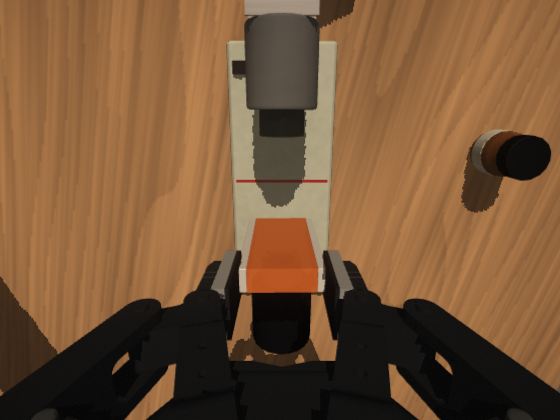

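The block is above the gap between lamp (282,70) and sensor (281,320), parallel to the red line at row 181, about 1 mm off. I descend.

```bash
python3 -m inch '[-0.001,-0.0008,0.005,0,0,0,0,0,0.0105,0,0,0,0,0,0.0125,0,0,0,0,0,0.0125,0,0,0,0,0,0.0125,0,0,0,0,0,0.0125,0,0,0,0,0,0.0125,0,0,0,0,0,0.0115,0,0,0,0,0,0.01,0,0,0,0,0,0.005,0,0,0,0,0,0,0,0,0,0,0,0,0,0,0,0,0,0,0,0,0,0,0,0,0,0,0]'
python3 b.py w4
python3 - <<'E'
from h import *
p,d=camera("scene"); cv2.imwrite("pics/s4.png",cv2.resize(p[90:230,120:330,::-1],None,fx=3,fy=3)); print(observe()["ft_force"])
E
```

```text
t: 12.52
tool_pos: [543.6, -211.1, 92.7]
tool_rot: [3.141, 0.0, 1.797]
ft_force: [-0.1, 0.5, -0.8]
grip_width: 38.9
grip_force: 40.3
[ 543.63318148 -211.14942055   92.69814428] [3.14105194e+00 2.58099423e-04 1.79689658e+00] [ 0.08583594  0.59024213  0.27704748  2.0355168  -0.29439733  0.55251984
  0.79641914]
0.9 [280.8, 256.7] 135.55667004766764 ((544.3616943359375, -210.93069458007812), (38.71998977661133, 13.591255187988281), 13.321637153625488)
red 384 [ 545.34094375 -211.28109421   21.1122843 ] [ 9.7494054e-01  2.2246572e-01  5.4534094e+02 -2.1128110e+02]
[-0.02422985  0.10921221 -0.78235775]
```

View pics/s4.png

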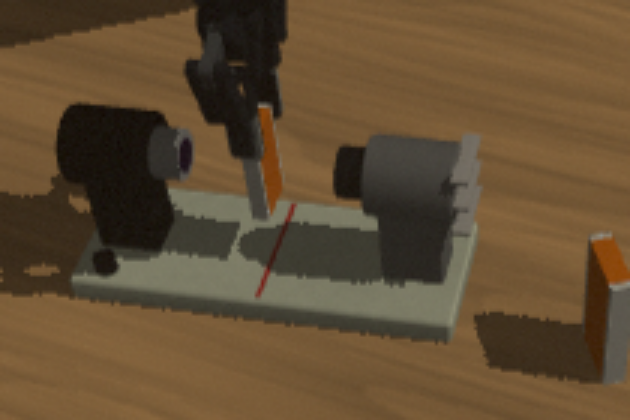

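The picture shows the block upright in the gap at (265,160), clear of the plate and between lamp (350,170) and sensor (180,155). It measures at about (544.4,-210.9,100.5) against a target of (544.1,-209.7,100), square to within 1°.

```bash
python3 -c "
from rig import *
print(finish_job())"
```

```text
the job is handed in; nothing more can be done
None
```

I handed the job in with the amber block held by its frosted edges, upright and still, about 1 mm from the middle of the beam and square to the lamp within about 1°. It was at rest at 12.5 s of the 38 s allowed, and I saw no verdict from the judging.

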